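Check the caps and shelve the jars

TASK

Put all the white jars that stand on the worktop away on the wooden spice rack: tall jars on the upper step at the back, squat jars on the lower step in front, upright and side by side. Some of the screw caps have been left loose (a loose cap gives when you tug it up): screw those fully tight, clockwise, before their jar goes on the rack. Leave the salt shaker and the garlic where they are.

Things in the scene. Friction and masses are not known exactly. Their poses are not given: they have to be found in the camera images.
- rack: fixed wooden spice rack of two steps, 192 x 310 mm; origin at the centre of its underside, x to its back, y along the steps. Lower front step: floor z 12 mm, x -88 to 0, 8 mm lip in front. Upper back step: floor z 60 mm, x 6 to 88, 8 mm lip in front, 18 mm rail behind. Both have y -145 to 145 and cheeks 12 to 14 mm high at the ends; three jars fit at y -100, 0 and 100 mm
- tall_a: white stoneware jar with an aluminium screw cap, the tall kind; origin at the centre of its underside, z up along its axis. Body 62 mm across and 81 mm high to the shoulder, then a narrow neck; cap 52 mm across, from 93 to 117 mm above the origin; about 0.3 kg with the cap, may be lifted by the cap. Absent (None) in some starts
- tall_a_turn (a joint): screw cap of tall_a, rad: 0 is home (its stop), larger is unscrewed, 1.5 at most; clockwise seen from above lessens it. Starts at 0 (tight) or 0.9 to 1.3 (loose). Friction 0.03 N m: the jar's weight on the worktop holds it; at the stop the jar turns along. A loose cap can be tugged up about 3 mm per rad before the jar lifts; a tight one lifts the jar at once
- tall_a_cap (a point): centre of the top of the cap of tall_a; rises when the cap is tugged up
- tall_b: white stoneware jar with an aluminium screw cap, the tall kind; origin at the centre of its underside, z up along its axis. Body 62 mm across and 81 mm high to the shoulder, then a narrow neck; cap 52 mm across, from 93 to 117 mm above the origin; about 0.3 kg with the cap, may be lifted by the cap. Absent (None) in some starts
- tall_b_turn (a joint): screw cap of tall_b, rad: 0 is home (its stop), larger is unscrewed, 1.5 at most; clockwise seen from above lessens it. Starts at 0 (tight) or 0.9 to 1.3 (loose). Friction 0.03 N m: the jar's weight on the worktop holds it; at the stop the jar turns along. A loose cap can be tugged up about 3 mm per rad before the jar lifts; a tight one lifts the jar at once
- tall_b_cap (a point): centre of the top of the cap of tall_b; rises when the cap is tugged up
- tall_c: white stoneware jar with an aluminium screw cap, the tall kind; origin at the centre of its underside, z up along its axis. Body 62 mm across and 81 mm high to the shoulder, then a narrow neck; cap 52 mm across, from 93 to 117 mm above the origin; about 0.3 kg with the cap, may be lifted by the cap. Absent (None) in some starts
- tall_c_turn (a joint): screw cap of tall_c, rad: 0 is home (its stop), larger is unscrewed, 1.5 at most; clockwise seen from above lessens it. Starts at 0 (tight) or 0.9 to 1.3 (loose). Friction 0.03 N m: the jar's weight on the worktop holds it; at the stop the jar turns along. A loose cap can be tugged up about 3 mm per rad before the jar lifts; a tight one lifts the jar at once
- tall_c_cap (a point): centre of the top of the cap of tall_c; rises when the cap is tugged up
- squat_a: white stoneware jar with an aluminium screw cap, the squat kind; origin at the centre of its underside, z up along its axis. Body 64 mm across and 39 mm high to the shoulder, then a narrow neck; cap 56 mm across, from 51 to 75 mm above the origin; about 0.3 kg with the cap, may be lifted by the cap. Absent (None) in some starts
- squat_a_turn (a joint): screw cap of squat_a, rad: 0 is home (its stop), larger is unscrewed, 1.5 at most; clockwise seen from above lessens it. Starts at 0 (tight) or 0.9 to 1.3 (loose). Friction 0.03 N m: the jar's weight on the worktop holds it; at the stop the jar turns along. A loose cap can be tugged up about 3 mm per rad before the jar lifts; a tight one lifts the jar at once
- squat_a_cap (a point): centre of the top of the cap of squat_a; rises when the cap is tugged up
- squat_b: white stoneware jar with an aluminium screw cap, the squat kind; origin at the centre of its underside, z up along its axis. Body 64 mm across and 39 mm high to the shoulder, then a narrow neck; cap 56 mm across, from 51 to 75 mm above the origin; about 0.3 kg with the cap, may be lifted by the cap. Absent (None) in some starts
- squat_b_turn (a joint): screw cap of squat_b, rad: 0 is home (its stop), larger is unscrewed, 1.5 at most; clockwise seen from above lessens it. Starts at 0 (tight) or 0.9 to 1.3 (loose). Friction 0.03 N m: the jar's weight on the worktop holds it; at the stop the jar turns along. A loose cap can be tugged up about 3 mm per rad before the jar lifts; a tight one lifts the jar at once
- squat_b_cap (a point): centre of the top of the cap of squat_b; rises when the cap is tugged up
- squat_c: white stoneware jar with an aluminium screw cap, the squat kind; origin at the centre of its underside, z up along its axis. Body 64 mm across and 39 mm high to the shoulder, then a narrow neck; cap 56 mm across, from 51 to 75 mm above the origin; about 0.3 kg with the cap, may be lifted by the cap. Absent (None) in some starts
- squat_c_turn (a joint): screw cap of squat_c, rad: 0 is home (its stop), larger is unscrewed, 1.5 at most; clockwise seen from above lessens it. Starts at 0 (tight) or 0.9 to 1.3 (loose). Friction 0.03 N m: the jar's weight on the worktop holds it; at the stop the jar turns along. A loose cap can be tugged up about 3 mm per rad before the jar lifts; a tight one lifts the jar at once
- squat_c_cap (a point): centre of the top of the cap of squat_c; rises when the cap is tugged up
- salt_shaker: glass salt shaker with a grey domed top, 44 mm across, 90 mm high, standing among the jars; not to be moved; origin at the centre of its underside
- garlic: garlic bulb, 53 mm, lying behind the jars; not to be moved; origin at the centre of its underside

How it is judged (in metres and radians):
At the end, for the whole second after the job is handed in: Every jar present stands upright (0.12 rad) and still on its step (tall: upper, squat: lower), its axis within 30 mm of x = 47 mm (upper) or -44 mm (lower), |y| < 130 mm, underside within 8 mm of the floor; caps within 0.12 rad of the stop; salt shaker and garlic moved under 4 cm (x of tall_a in the frame of rack between 0.017 and 0.077 m and y of tall_a in the frame of rack between -0.13 and 0.13 m and z of tall_a in the frame of rack between 0.052 and 0.068 m and angle between each of tall_a, tall_b, tall_c, squat_a, squat_b, squat_c's own z axis and vertical below 0.12 rad and value of joint each of tall_a_turn, tall_b_turn, tall_c_turn, squat_a_turn, squat_b_turn, squat_c_turn below 0.12 rad and linear speed of each of tall_a, tall_b, tall_c, squat_a, squat_b, squat_c below 0.03 m/s and x of tall_b in the frame of rack between 0.017 and 0.077 m and y of tall_b in the frame of rack between -0.13 and 0.13 m and z of tall_b in the frame of rack between 0.052 and 0.068 m and x of tall_c in the frame of rack between 0.017 and 0.077 m and y of tall_c in the frame of rack between -0.13 and 0.13 m and z of tall_c in the frame of rack between 0.052 and 0.068 m and x of squat_a in the frame of rack between -0.074 and -0.014 m and y of squat_a in the frame of rack between -0.13 and 0.13 m and z of squat_a in the frame of rack between 0.004 and 0.02 m and x of squat_b in the frame of rack between -0.074 and -0.014 m and y of squat_b in the frame of rack between -0.13 and 0.13 m and z of squat_b in the frame of rack between 0.004 and 0.02 m and x of squat_c in the frame of rack between -0.074 and -0.014 m and y of squat_c in the frame of rack between -0.13 and 0.13 m and z of squat_c in the frame of rack between 0.004 and 0.02 m and distance of each of salt_shaker, garlic from where it was at the start of the episode below 0.04 m); the robot touches nothing.
It fails at once if a jar stands on the rack with its cap still loose (more than 0.25 rad from tight) ((x of tall_a in the frame of rack between -0.09 and 0.09 m and y of tall_a in the frame of rack between -0.15 and 0.15 m and z of tall_a in the frame of rack below 0.075 m and value of joint tall_a_turn above 0.25 rad) or (x of tall_b in the frame of rack between -0.09 and 0.09 m and y of tall_b in the frame of rack between -0.15 and 0.15 m and z of tall_b in the frame of rack below 0.075 m and value of joint tall_b_turn above 0.25 rad) or (x of tall_c in the frame of rack between -0.09 and 0.09 m and y of tall_c in the frame of rack between -0.15 and 0.15 m and z of tall_c in the frame of rack below 0.075 m and value of joint tall_c_turn above 0.25 rad) or (x of squat_a in the frame of rack between -0.09 and 0.09 m and y of squat_a in the frame of rack between -0.15 and 0.15 m and z of squat_a in the frame of rack below 0.075 m and value of joint squat_a_turn above 0.25 rad) or (x of squat_b in the frame of rack between -0.09 and 0.09 m and y of squat_b in the frame of rack between -0.15 and 0.15 m and z of squat_b in the frame of rack below 0.075 m and value of joint squat_b_turn above 0.25 rad) or (x of squat_c in the frame of rack between -0.09 and 0.09 m and y of squat_c in the frame of rack between -0.15 and 0.15 m and z of squat_c in the frame of rack below 0.075 m and value of joint squat_c_turn above 0.25 rad)).
It fails at once if the salt shaker is pushed more than 4 cm away or knocked over (distance of salt_shaker from where it was at the start of the episode above 0.04 m or angle between salt_shaker's own z axis and vertical above 0.6 rad).
It fails at once if the garlic bulb is pushed more than 4 cm away or knocked over (distance of garlic from where it was at the start of the episode above 0.04 m or angle between garlic's own z axis and vertical above 0.6 rad).
Of tall_a, tall_b, tall_c, squat_a, squat_b, squat_c only 4 to 5 are there at a start; the rules pass over those that are not, and their reading is None.
At some moment in a run one of tall_a, tall_b, tall_c, squat_a, squat_b, squat_c may be knocked a few centimetres aside while the robot is not near it.
It also fails if it takes over 210 s, if anything falls off the work surface, if the arm or the gripper's body presses on something with over 40 N, if the wrist force passes 120 N, or if a joint passes its speed limit or range.

ROBOT

A 6-joint arm with a two-finger parallel gripper is mounted at the origin on a cart in front of the work surface, level with it; the furniture and walls round the work are solid. World frame = base frame: x ahead of the robot, y to its left, z up, the work surface at z = 0. Lengths are in m, angles in degrees, forces in N, time in s.
With the tool pointing down it reaches from about 0.375 to 0.9 m from the base axis. Payload 3.1 kg.
Tool frame: the origin (TCP) lies midway between the tips of the shut fingers; the grasp point (between the pads) lies 19 mm behind it; z points along the fingers, y is the line along which they close (so a half turn about z gives the same grasp; the last joint's range is limited). The gripper opens to 87 mm and grips with 3 to 60 N. Pads are 19 mm wide; open, the fingers measure 117 mm over their backs; the gripper's body (75 mm by 190 mm) begins 51 mm behind the grasp point.
Start: joints at [63.742, 30.224, 82.088, -0, 67.689, -10.227], TCP at [0.173, 0.601, 0.223] pointing down, gripper open.
Joint ranges: [-176.69, 176.69], [-43.24, 126.21], [12.49, 139.97], [-82, 262], [0, 151.66], [-163.58, 163.58]. Speed limits (degrees/s): [159.86, 159.86, 180, 180, 180, 180].

INTERFACE

Orientations are given as a 3x3 rotation matrix whose columns are the frame's x, y, z axes.
In Python, from rig import bot, eyes, workorder gives the robot as it stands (bot), with the cameras (eyes) and the job (workorder).
- The arm moves only by the shell command python3 steer.py 'ROWS'. ROWS is a JSON object whose key "rows" holds a list of rows, 1 to 20 of them, each of 7 numbers: dx, dy, dz in fractions of the full range, 1 being 0.75 m, then a rotation vector rx, ry, rz in parts of the range, where 1.0 means 360 degrees, then the opening from 0.0 (shut) to 1.0 (fully open); each row is the pose to reach, as a shift and turn from the pose commanded when the command began, along the tool's axes at that moment; what a row does not reach only later rows make up. A row lasts 1/10 s, in which the tool goes at most 0.05 m and 8.59 degrees, less where a joint would pass 70% of its speed; a pose out of reach is approached as far as the arm can. The fingers move at their own pace and stop on an object; the grip force is fixed at half the most. Time passes only in rows, so rows that do not move let the fingers close. It prints the time, the measured TCP pose, the force, the opening and the grip force at its end. A shift or turn number past 1, either way, is cut back to 1. Input that does not fit is refused with a message, and nothing moves.
- bot.read_state(): the state, without advancing time (a new reading comes with each control period).
- eyes.capture(name): name is "scene" or "top" or "wrist"; returns a dict with "color" (480x640x3 uint8, red, green, blue), "K" (3x3 intrinsics, pixels), "view" (4x4, takes a point from world to camera coordinates); the wrist camera has in their place "mount" (4x4, takes a point from camera to tool coordinates, whose origin is the TCP and whose axes are the flange's). Camera axes: x right, y up, looking along -z (the intrinsics and any distortion apply to the point x, -y, -z); pixel columns grow to the right and rows downward; lengths in m; the calibration is good to about 2 mm. A picture is of the moment at which its call begins: read the wrist's pose just before it. There is no depth.
- workorder.hand_in(): hands the job in; it is judged then, once.
The state is a dict: "time_s": time; "joint_positions": joint angles; "qvel": joint speeds; "tau": joint torques, N m; "position": TCP position; "tcp_rot": TCP orientation; "force": force on the tool from outside, world axes, zero at the start; "moment": the same for the moment, N m; "opening": opening from 0.0 (shut) to 1.0 (fully open); "grasp_force": force on a finger pad.
Only numpy, scipy, OpenCV 4.12 (cv2) and the standard library are available. Lean on these libraries where they do the work, as an engineer would, in place of code of your own. Each camera call takes 0.05 s, during which the arm holds its last target. There are 200 camera calls.

## Working session

There is one attempt and no reset: what is moved stays moved. The work goes in short steps, Python scripts to look and compute and a shell command to move; the robot and the scene stay as the last step left them, time stands still between calls to the robot, and variables do not carry over. Pictures are saved under pics/ and viewed, at most 14 in all, crops included, and the job is handed in when it is done.

```bash
ls; mkdir -p pics; python3 - <<'E'
from rig import bot, eyes, workorder
import cv2,numpy as np
s=bot.read_state();print(s['time_s'],s['position'],s['tcp_rot'],s['opening'],s['force'])
for n in("scene","top"):
    c=eyes.capture(n);cv2.imwrite(f"pics/{n}0.png",c["color"][:,:,::-1]);print(n,c["K"],c["view"],[k for k in c])
c=eyes.capture("wrist");cv2.imwrite("pics/wrist0.png",c["color"][:,:,::-1]);print(c["K"],c["mount"],{k:v for k,v in c.items() if k not in("color","K","mount")})
E
```

```text
pics
rig.py
steer.py
0.0 [0.17224521 0.60001391 0.22157229] [[-9.61102444e-01  2.76190423e-01 -9.71251101e-04]
 [ 2.76191850e-01  9.61100534e-01 -1.95589672e-03]
 [ 3.93270011e-04 -2.14806876e-03 -9.99997616e-01]] 1.0004525868655385 [ 0.16112657 -0.13182358 -0.30802156]
scene [[622.1575061    0.         313.49384305]
 [  0.         622.1575061  230.89621466]
 [  0.           0.           1.        ]] [[ 0.79632139 -0.60452835 -0.02043822 -0.49904465]
 [ 0.35467954  0.43930122  0.82535863 -0.26590083]
 [-0.48997415 -0.66449975  0.5642388  -1.13390371]
 [ 0.          0.          0.          1.        ]] ['color', 'K', 'view']
top [[434.04924438   0.         318.80513539]
 [  0.         434.04924438 236.96932177]
 [  0.           0.           1.        ]] [[ 0.0167718  -0.99927655  0.03413334 -0.10438799]
 [ 0.98278363  0.02275798  0.18335323 -0.60464041]
 [-0.18399739  0.03047052  0.98245433 -1.06228851]
 [ 0.          0.          0.          1.        ]] ['color', 'K', 'view']
[[369.98609417   0.         316.17571423]
 [  0.         369.98609417 240.76963904]
 [  0.           0.           1.        ]] [[ 1.06925024e-03  9.66543198e-01  2.56501662e-01  6.99690972e-02]
 [ 9.99999421e-01 -1.06513113e-03 -1.54986770e-04 -5.33467295e-04]
 [ 1.23406498e-04  2.56501679e-01 -9.66543777e-01 -1.62375478e-01]
 [ 0.00000000e+00  0.00000000e+00  0.00000000e+00  1.00000000e+00]] {}
```

View pics/scene0.png

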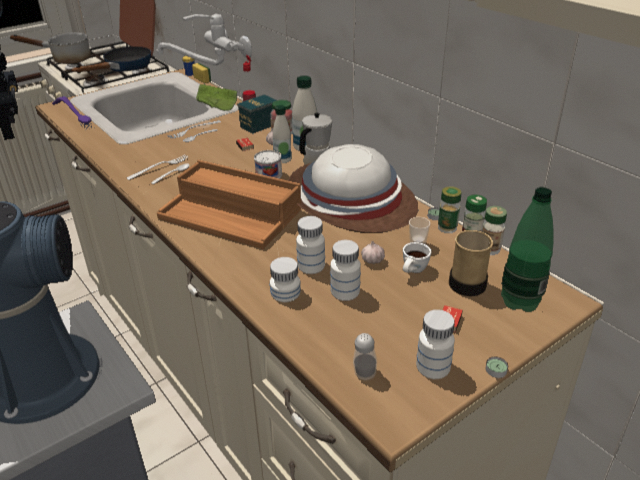

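View pics/top0.png

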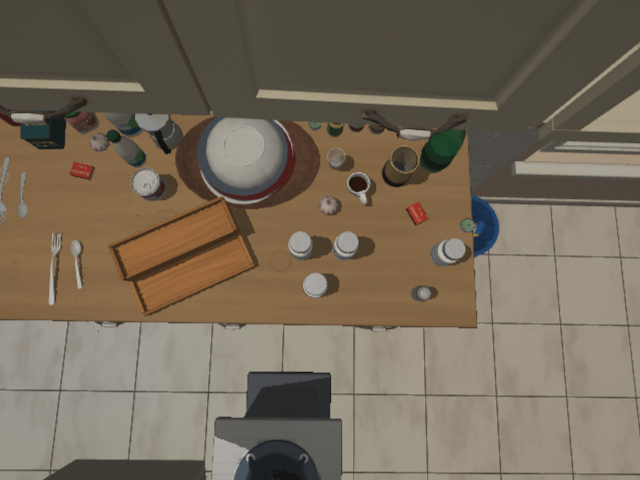

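The scene view shows three tall jars at about (311,245), (345,270), (436,345), one squat jar at (284,280), the shaker at (365,355), the garlic at (373,253) and the rack at (230,200). In the top view the jars are at (300,245), (346,245), (450,250) and (315,285), the shaker at (424,293), the garlic at (329,205) and the rack corners at about (111,250), (228,200), (256,262), (145,313). I'll zoom in on both.

```bash
python3 - <<'E'
import cv2,numpy as np
a=cv2.imread("pics/top0.png");b=cv2.imread("pics/scene0.png")
r=lambda i,x0,y0,w,h:cv2.resize(i[y0:y0+h,x0:x0+w],(800,int(800*h/w)),interpolation=cv2.INTER_CUBIC)
cv2.imwrite("pics/topz.png",r(a,270,185,200,130))
cv2.imwrite("pics/scenez.png",r(b,250,200,220,165))
E
```

```text
(no output)
```

View pics/topz.png

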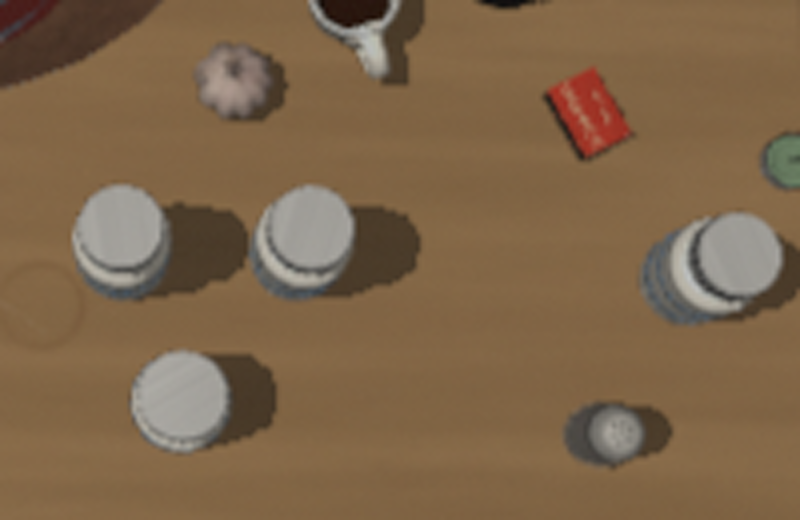

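View pics/scenez.png

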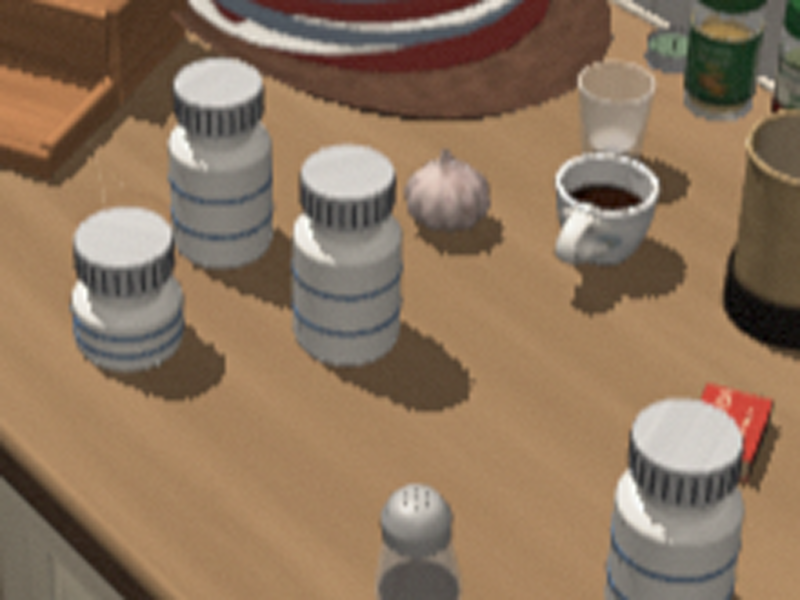

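Cap-top centres, top view: T1 (300.2,241.5), T2 (347.8,241.7), T3 (454.5,248.5), squat (315.5,284). Scene view: T1 (310.2,223.6), T2 (345.7,249), T3 (438.9,320.2), squat (284.1,266). Garlic is at about (329,205) in the top view and the shaker top at (424,293). Next I'll triangulate and zoom in on the rack.

```bash
cat > h.py <<'E'
import numpy as np,cv2
from rig import bot, eyes, workorder
def ray(K,V,uv):
    d=np.array([(uv[0]-K[0,2])/K[0,0],-(uv[1]-K[1,2])/K[1,1],-1.])
    R=V[:3,:3];return -R.T@V[:3,3],R.T@d/np.linalg.norm(d)
def plane(K,V,uv,z):
    o,d=ray(K,V,uv);return o+d*(z-o[2])/d[2]
def tri(*rs):
    A=sum(np.eye(3)-np.outer(d,d) for o,d in rs);b=sum((np.eye(3)-np.outer(d,d))@o for o,d in rs)
    p=np.linalg.solve(A,b);return p,max(np.linalg.norm(np.cross(p-o,d)) for o,d in rs)
def wview(c,s):
    T=np.eye(4);T[:3,:3]=s['tcp_rot'];T[:3,3]=s['position'];return np.linalg.inv(T@c['mount'])
def cam(n):
    s=bot.read_state();c=eyes.capture(n);return c['color'],c['K'],(wview(c,s) if n=='wrist' else c['view']),s
E
python3 - <<'E'
from h import *
np.set_printoptions(precision=4,suppress=True)
ct,Kt,Vt,_=cam('top');cs,Ks,Vs,_=cam('scene')
print(ray(Kt,Vt,(0,0))[0],ray(Ks,Vs,(0,0))[0])
for n,t,s in [('T1',(300.2,241.5),(310.2,223.6)),('T2',(347.8,241.7),(345.7,249)),('T3',(454.5,248.5),(438.9,320.2)),('S',(315.5,284),(284.1,266)),('garlic',(329,204),(373.5,254))]:
    print(n,*tri(ray(Kt,Vt,t),ray(Ks,Vs,s)))
r=lambda i,x0,y0,w,h:cv2.resize(i[y0:y0+h,x0:x0+w],(640,int(640*h/w)),interpolation=cv2.INTER_CUBIC)
cv2.imwrite("pics/rackz.png",cv2.resize(np.vstack([r(ct,100,190,170,130),r(cs,150,155,160,95)]),None,fx=.67,fy=.67,interpolation=cv2.INTER_AREA)[:,:,::-1])
print(cv2.imread("pics/rackz.png").shape)
E
```

```text
[ 0.4005 -0.0582  1.1581] [-0.0639 -0.9384  0.8491]
T1 [ 0.5847 -0.0459  0.1139] 0.0010421232692875398
T2 [ 0.5868 -0.1623  0.1121] 0.0006476600911922611
T3 [ 0.5756 -0.4256  0.1152] 0.001060894526592588
S [ 0.4856 -0.0863  0.0721] 0.0014551905062059804
garlic [ 0.7049 -0.1195  0.0204] 0.0001788441733035085
(582, 429, 3)
```

View pics/rackz.png

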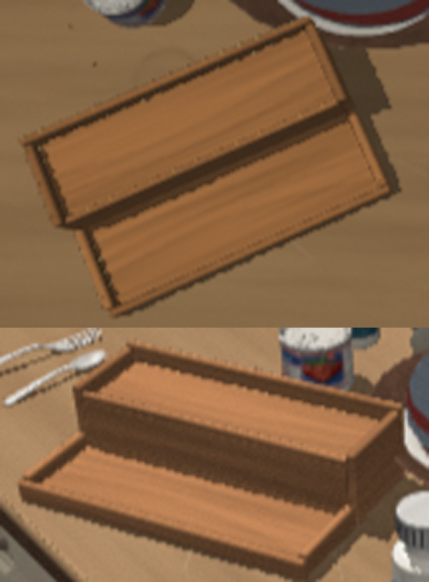

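Rack corners (top half of the picture, then the scene half): front lip right (390,187)/(309,563), front lip left (114,312)/(21,486), rail right (309,20)/(401,405), rail left (22,143)/(129,347), upper lip right (352,103)/(350,460), upper lip left (65,224)/(78,393).

```bash
python3 - <<'E'
from h import *
np.set_printoptions(precision=4,suppress=True)
ct,Kt,Vt,_=cam('top');cs,Ks,Vs,_=cam('scene')
# model corners in rack frame: x,y,z
L=[('FR',(390,187),(309,563),(-.096,-.155,.020)),('FL',(114,312),(21,486),(-.096,.155,.020)),('BR',(309,20),(401,405),(.096,-.155,.078)),('BL',(22,143),(129,347),(.096,.155,.078)),('MR',(352,103),(350,460),(0,-.155,.068)),('ML',(65,224),(78,393),(0,.155,.068))]
P=[];M=[]
for n,t,s,m in L:
    p,e=tri(ray(Kt,Vt,(100+t[0]/2.522,190+t[1]/2.522)),ray(Ks,Vs,(150+s[0]/2.68,155+(s[1]-327.6)/2.68)))
    print(n,p,e);P.append(p);M.append(m)
P=np.array(P);M=np.array(M)
a=P[:,:2]-P[:,:2].mean(0);b=M[:,:2]-M[:,:2].mean(0)
th=np.arctan2((b[:,0]*a[:,1]-b[:,1]*a[:,0]).sum(),(b*a).sum())
R=np.array([[np.cos(th),-np.sin(th)],[np.sin(th),np.cos(th)]]);t=P[:,:2].mean(0)-R@M[:,:2].mean(0)
print('yaw',np.degrees(th),'origin',t,'resid',np.round(P[:,:2]-M[:,:2]@R.T-t,4).tolist(),'dz',P[:,2]-M[:,2])
for x in(.047,-.044):
    for y in(-.1,-.09,0,.09,.1):print(x,y,R@[x,y]+t)
E
```

```text
FR [0.5396 0.0729 0.0177] 0.0024469047026136168
FL [0.4038 0.3483 0.0141] 0.0007306544458359401
BR [0.7005 0.1549 0.0787] 0.002336933498780713
BL [0.5685 0.4324 0.0696] 0.001227470311977709
MR [0.6143 0.109  0.0758] 0.00010287101794993677
ML [0.4885 0.3841 0.0673] 9.117833590685614e-05
yaw 25.741711448573614 origin [0.5525 0.2503] resid [[0.0063, 0.0039], [0.0051, 0.0001], [-0.0058, 0.0026], [-0.0031, 0.0008], [-0.0056, -0.0017], [0.0033, -0.0058]] dz [-0.0023 -0.0059  0.0007 -0.0084  0.0078 -0.0007]
0.047 -0.1 [0.6383 0.1806]
0.047 -0.09 [0.634  0.1896]
0.047 0 [0.5949 0.2707]
0.047 0.09 [0.5558 0.3518]
0.047 0.1 [0.5514 0.3608]
-0.044 -0.1 [0.5563 0.1411]
-0.044 -0.09 [0.552  0.1501]
-0.044 0 [0.5129 0.2312]
-0.044 0.09 [0.4738 0.3122]
-0.044 0.1 [0.4695 0.3212]
```

Careful with the scale: shifts go in shares of 0.75 m and turns go in shares of 360 degrees. That gives: -0.575 m / 0.75 = -0.7667, -0.507 m / 0.75 = -0.676.

```bash
cat >> h.py <<'E'
np.set_printoptions(precision=4,suppress=True)
def to(*p,yang=None):
    s=bot.read_state();R=s['tcp_rot'];print('delta tool',np.round(R.T@(np.array(p)-s['position']),4),'now',s['position'],'yang',round(np.degrees(np.arctan2(R[1,1],R[0,1])),1),'q1,q6',s['joint_positions'][[0,5]] if hasattr(s['joint_positions'],'shape') else (s['joint_positions'][0],s['joint_positions'][5]),'F',s['force'])
def circ(img,K,V,seed,z,r,win=40,k=4):
    """cap-top circle near the projection of seed (world) -> world point on plane z"""
    c=V[:3,:3]@np.array(seed)+V[:3,3];u=K[0,0]*c[0]/-c[2]+K[0,2];v=-K[1,1]*c[1]/-c[2]+K[1,2];rp=K[0,0]*r/-c[2]
    w=int(win if win>2.2*rp else 2.2*rp);x0=max(int(u)-w,0);y0=max(int(v)-w,0)
    g=cv2.cvtColor(img[y0:int(v)+w,x0:int(u)+w],cv2.COLOR_RGB2GRAY);g=cv2.GaussianBlur(cv2.resize(g,None,fx=k,fy=k,interpolation=cv2.INTER_CUBIC),(0,0),2)
    h=cv2.HoughCircles(g,cv2.HOUGH_GRADIENT,1.5,20,param1=80,param2=15,minRadius=int(.88*rp*k),maxRadius=int(1.12*rp*k))
    if h is None:return None
    h=h[0][:4];h=h[:, :]/k+[x0-.375,y0-.375,0]
    return [(np.round(plane(K,V,q[:2],z),4),np.round(q,1)) for q in h]
E
python3 - <<'E'
from h import *
i,K,V,_=cam('top')
for n,p,z,r in[('T1',(.585,-.046),.117,.026),('T2',(.587,-.162),.117,.026),('T3',(.576,-.426),.117,.026),('S',(.486,-.086),.075,.028)]:
    print(n,circ(i,K,V,(*p,z),z,r,win=20))
E
python3 steer.py '{"rows": [[-0.7667,-0.676,-0.0373,0,0,0,1],[-0.7667,-0.676,-0.0373,0,0,0,1],[-0.7667,-0.676,-0.0373,0,0,0,1],[-0.7667,-0.676,-0.0373,0,0,0,1],[-0.7667,-0.676,-0.0373,0,0,0,1],[-0.7667,-0.676,-0.0373,0,0,0,1],[-0.7667,-0.676,-0.0373,0,0,0,1],[-0.7667,-0.676,-0.0373,0,0,0,1],[-0.7667,-0.676,-0.0373,0,0,0,1],[-0.7667,-0.676,-0.0373,0,0,0,1],[-0.7667,-0.676,-0.0373,0,0,0,1],[-0.7667,-0.676,-0.0373,0,0,0,1],[-0.7667,-0.676,-0.0373,0,0,0,1],[-0.7667,-0.676,-0.0373,0,0,0,1],[-0.7667,-0.676,-0.0373,0,0,0,1],[-0.7667,-0.676,-0.0373,0,0,0,1],[-0.7667,-0.676,-0.0373,0,0,0,1],[-0.7667,-0.676,-0.0373,0,0,0,1]]}'
```

```text
T1 [(array([ 0.584 , -0.0441,  0.117 ]), array([299.7, 241.2,  10.3])), (array([ 0.5711, -0.0453,  0.117 ]), array([300.1, 246.4,   9.9]))]
T2 [(array([ 0.586 , -0.1603,  0.117 ]), array([347.3, 241.4,  10.5])), (array([ 0.5747, -0.1539,  0.117 ]), array([344.7, 245.9,   9.9]))]
T3 [(array([ 0.5743, -0.4248,  0.117 ]), array([454.7, 248.6,  10.3])), (array([ 0.5711, -0.407 ,  0.117 ]), array([447.6, 249.7,  10.3]))]
S [(array([ 0.4861, -0.0857,  0.075 ]), array([315.6, 283.2,  10.8]))]
time_s: 2.2
position: [0.5841, -0.0445, 0.2501]
tcp_rot: [[-0.961, 0.276, -0.002], [0.276, 0.961, 0.001], [0.002, 0.001, -1.0]]
force: [-0.3, 0.4, -0.6]
opening: 1.001
grasp_force: 0.0
```

```bash
python3 - <<'E'
from h import *
i,K,V,s=cam('wrist');cv2.imwrite('pics/w1.png',i[:,:,::-1])
for n,p,z,r in[('T1',(.584,-.044),.117,.026),('S',(.486,-.086),.075,.028)]: print(n,circ(i,K,V,(*p,z),z,r,k=2))
to(.584,-.044,.088)
E
```

```text
T1 [(array([ 0.5824, -0.0444,  0.117 ]), array([316.2, 229.2,  32.1])), (array([ 0.5745, -0.0402,  0.117 ]), array([318.5, 218.8,  29.6])), (array([ 0.5435, -0.0775,  0.117 ]), array([263. , 194.8,  34.5]))]
S [(array([ 0.485, -0.084,  0.075]), array([241.8, 126. ,  32.6])), (array([ 0.4907, -0.0777,  0.075 ]), array([250.8, 130.5,  30.7])), (array([ 0.4964, -0.1019,  0.075 ]), array([226.8, 144.8,  29.1])), (array([ 0.5388, -0.061 ,  0.075 ]), array([285.2, 178.5,  35. ]))]
delta tool [-0.0007 -0.0002  0.1622] now [ 0.5838 -0.0438  0.2502] yang 74.0 q1,q6 [-15.2422 -89.2778] F [ 0.0203  0.6004 -0.07  ]
```

View pics/w1.png

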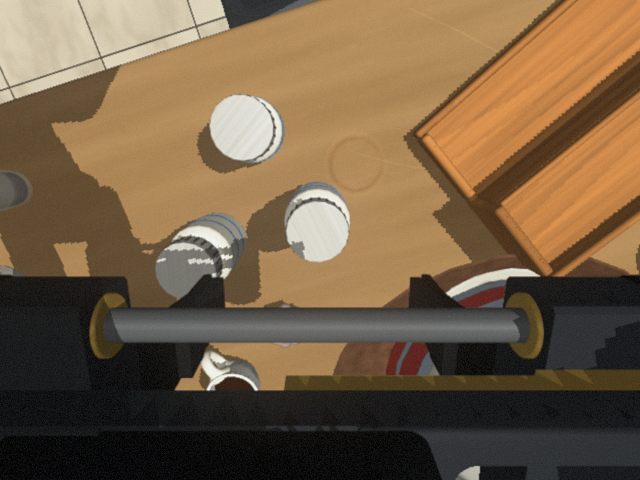

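Wrist view: T1's cap is centred at about (316,229), the squat cap at (242,126), T2 at (190,265), and the rack is on the right with its near corner at about (418,133). The views agree to about 1 mm, so I'll descend, grip and turn clockwise while pressing lightly.

In the tool's units: 0.162 m / 0.75 = 0.216, 0.155 m / 0.75 = 0.2067.

```bash
python3 steer.py '{"rows": [[0,0,0.0533,0,0,0,1],[0,0,0.1067,0,0,0,1],[0,0,0.16,0,0,0,1],[0,0,0.1933,0,0,0,1],[0,0,0.2067,0,0,0,1],[0,0,0.216,0,0,0,1],[0,0,0.216,0,0,0,1],[0,0,0.216,0,0,0,0],[0,0,0.216,0,0,0,0],[0,0,0.216,0,0,0,0],[0,0,0.216,0,0,0,0],[0,0,0.216,0,0,0,0],[0,0,0.216,0,0,0,0]]}'
python3 steer.py '{"rows": [[0,0,-0.0013,0,0,0,0],[0,0,-0.002,0,0,0,0],[0,0,-0.002,0,0,0,0]]}'
```

```text
time_s: 3.55
position: [0.5854, -0.0452, 0.0888]
tcp_rot: [[-0.961, 0.277, 0.001], [0.277, 0.961, 0.0], [-0.001, 0.001, -1.0]]
force: [-0.1, 2.4, 1.2]
opening: 0.588
grasp_force: 30.0
time_s: 3.85
position: [0.5852, -0.0452, 0.09]
tcp_rot: [[-0.961, 0.276, 0.0], [0.276, 0.961, 0.0], [-0.0, 0.0, -1.0]]
force: [0.8, 1.0, -0.5]
opening: 0.586
grasp_force: 30.0
```

In the tool's units: 0.0035 m / 0.75 = 0.0047, 0.0025 m / 0.75 = 0.0033, 100 degrees / 360 = 0.2778.

```bash
python3 steer.py '{"rows": [[0,0,0.0033,0,0,0,0],[0,0,0.004,0,0,0.0222,0],[0,0,0.004,0,0,0.0444,0],[0,0,0.004,0,0,0.0667,0],[0,0,0.004,0,0,0.0889,0],[0,0,0.004,0,0,0.1111,0],[0,0,0.004,0,0,0.1333,0],[0,0,0.004,0,0,0.1556,0],[0,0,0.0047,0,0,0.1778,0],[0,0,0.0047,0,0,0.2,0],[0,0,0.0047,0,0,0.2222,0],[0,0,0.0047,0,0,0.2444,0],[0,0,0.0047,0,0,0.2667,0],[0,0,0.0047,0,0,0.2778,0],[0,0,0.0047,0,0,0.2778,0]]}'
python3 -c "
from h import *
print(bot.read_state()['moment']);to(0,0,0)"
```

```text
time_s: 5.35
position: [0.5853, -0.0463, 0.0885]
tcp_rot: [[0.439, 0.898, 0.001], [0.898, -0.439, -0.002], [-0.001, 0.001, -1.0]]
force: [-1.7, -1.6, 12.8]
opening: 0.591
grasp_force: 30.0
[-0.1308  0.8326 -0.0087]
delta tool [-0.2155 -0.5462  0.0882] now [ 0.5853 -0.0463  0.0885] yang -26.1 q1,q6 [-15.3743  10.7613] F [-1.7102 -1.5957 12.841 ]
```

In the tool's units: -0.002 m / 0.75 = -0.0027.

```bash
for d in 2 1 1 1 1; do :; done; python3 steer.py '{"rows": [[0,0,-0.0027,0,0,0,0],[0,0,-0.0027,0,0,0,0],[0,0,-0.0027,0,0,0,0]]}' | grep -E 'pos|forc'; python3 steer.py '{"rows": [[0,0,-0.0013,0,0,0,0],[0,0,-0.0013,0,0,0,0],[0,0,-0.0013,0,0,0,0]]}'| grep -E 'pos|forc'; python3 steer.py '{"rows": [[0,0,-0.0013,0,0,0,0],[0,0,-0.0013,0,0,0,0],[0,0,-0.0013,0,0,0,0]]}'| grep -E 'pos|forc'; python3 steer.py '{"rows": [[0,0,-0.0013,0,0,0,0],[0,0,-0.0013,0,0,0,0],[0,0,-0.0013,0,0,0,0]]}'| grep -E 'pos|forc'; python3 steer.py '{"rows": [[0,0,-0.0053,0,0,0,0],[0,0,-0.008,0,0,0,0],[0,0,-0.008,0,0,0,0]]}'| grep -E 'pos|forc'
```

```text
position: [0.5851, -0.0458, 0.0887]
force: [-0.3, -0.1, 4.3]
grasp_force: 30.0
position: [0.585, -0.0454, 0.0891]
force: [0.5, -0.5, -0.7]
grasp_force: 30.0
position: [0.5847, -0.045, 0.09]
force: [0.8, -0.2, -3.5]
grasp_force: 30.0
position: [0.5852, -0.0453, 0.0915]
force: [0.0, 0.4, -2.9]
grasp_force: 30.0
position: [0.5856, -0.0455, 0.0981]
force: [0.5, -0.8, -3.6]
grasp_force: 30.0
```

T1 is tight: it takes the full 3 N within half a millimetre. I'll carry it toward the rack and stop short for a wrist look at the rack.

```bash
python3 - <<'E'
from h import *
i,K,V,_=cam('top');j,K2,V2,_=cam('scene')
print('bowl top',tri(ray(K,V,(243,145)),ray(K2,V2,(347,155))))
for z in(.5,.6,.7):print('cupboard',plane(K,V,(300,115),z),plane(K2,V2,(550,12),z))
to(.54,.03,.21)
E
```

```text
bowl top (array([0.814 , 0.1022, 0.1435]), np.float64(0.0027069189318806777))
cupboard [ 0.7248 -0.0446  0.5   ] [ 1.0733 -0.208   0.5   ]
cupboard [ 0.6755 -0.0467  0.6   ] [ 0.7475 -0.4172  0.6   ]
cupboard [ 0.6262 -0.0487  0.7   ] [ 0.4217 -0.6265  0.7   ]
delta tool [ 0.0479 -0.0738 -0.1122] now [ 0.5853 -0.0454  0.0978] yang -26.0 q1,q6 [-15.3369  10.6968] F [ 0.6846  0.1744 -3.4801]
```

In the tool's units: -0.112 m / 0.75 = -0.1493, -0.085 m / 0.75 = -0.1133.

```bash
python3 steer.py '{"rows": [[0,0,-0.0267,0,0,0,0],[0,0,-0.0667,0,0,0,0],[0,0,-0.1133,0,0,0,0],[0,-0.0133,-0.1493,0,0,0,0],[0.0267,-0.04,-0.1493,0,0,0,0],[0.0467,-0.08,-0.1493,0,0,0,0],[0.064,-0.0987,-0.1493,0,0,0,0],[0.064,-0.0987,-0.1493,0,0,0,0],[0.064,-0.0987,-0.1493,0,0,0,0]]}'
python3 - <<'E'
from h import *
i,K,V,s=cam('wrist');cv2.imwrite('pics/w2.png',i[:,:,::-1]);np.savez('w2.npz',K=K,V=V)
E
```

```text
time_s: 7.85
position: [0.5399, 0.0303, 0.2097]
tcp_rot: [[0.438, 0.899, 0.001], [0.899, -0.438, -0.001], [-0.0, 0.001, -1.0]]
force: [0.3, -0.4, -3.5]
opening: 0.587
grasp_force: 30.0
```

View pics/w2.png

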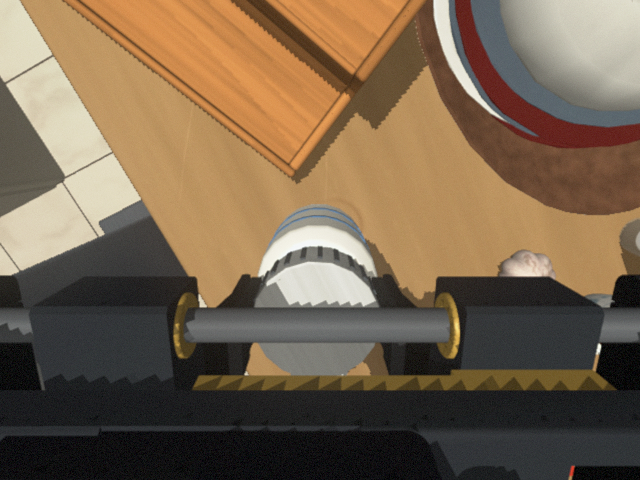

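The wrist view shows T1 held, the rack's front lip running from (66,0) to its right corner at about (294,174), the upper step's right lip corner at about (356,82), and the right-end edge going up to (425,0). I'll cast these onto their heights.

```bash
python3 - <<'E'
from h import *
d=np.load('w2.npz');K,V=d['K'],d['V']
A=plane(K,V,(293,172),.02);B=plane(K,V,(66,0),.02);M=plane(K,V,(358,82),.068);C=plane(K,V,(425,0),.078 )
print('FR',A,'front pt',B,'yaw',np.degrees(np.arctan2(*(B-A)[:2][::-1]))-90,'MR',M,'BRline',C)
th=np.radians(25.74);R=np.array([[np.cos(th),-np.sin(th)],[np.sin(th),np.cos(th)]])
print('model FR',R@[-.096,-.155]+[.5525,.2503],'MR',R@[0,-.155]+[.5525,.2503])
for p in(A,B,M,C):print('rack',R.T@(p[:2]-[.5525,.2503]))
E
```

```text
FR [0.5392 0.078  0.02  ] front pt [0.4321 0.2882 0.02  ] yaw 26.997199456478754 MR [0.6187 0.1188 0.068 ] BRline [0.6813 0.1461 0.078 ]
model FR [0.5333 0.069 ] MR [0.6198 0.1107]
rack [-0.0868 -0.1494]
rack [-0.092   0.0864]
rack [ 0.0025 -0.1472]
rack [ 0.0707 -0.1497]
```

In the tool's units: 0.3055 m / 0.75 = 0.4073, -0.1355 m / 0.75 = -0.1807, 37.8 degrees / 360 = 0.105.

```bash
python3 steer.py '{"rows": [[0.0267,-0.012,0,0,0,0.0083,0],[0.0733,-0.0333,0,0,0,0.0222,0],[0.1267,-0.056,0,0,0,0.0389,0],[0.18,-0.08,0,0,0,0.0556,0],[0.2333,-0.104,0,0,0,0.0722,0],[0.2867,-0.1267,0,0,0,0.0889,0],[0.34,-0.1507,0,0,0,0.105,0],[0.38,-0.1693,0,0,0,0.105,0],[0.4,-0.178,0,0,0,0.105,0],[0.4073,-0.1807,0,0,0,0.105,0],[0.4073,-0.1807,0,0,0,0.105,0],[0.4073,-0.1807,0,0,0,0.105,0]]}'
python3 -c "
from h import *
i,K,V,s=cam('wrist');cv2.imwrite('pics/w3.png',i[:,:,::-1]);np.savez('w3.npz',K=K,V=V)
to(.552,.3645,.152)"
```

```text
time_s: 9.1
position: [0.5524, 0.3623, 0.2093]
tcp_rot: [[0.898, 0.44, -0.001], [0.44, -0.898, -0.001], [-0.001, 0.001, -1.0]]
force: [0.2, -0.8, -3.5]
opening: 0.59
grasp_force: 30.0
delta tool [ 0.0007 -0.0023  0.0574] now [0.5524 0.3622 0.2094] yang -63.9 q1,q6 [23.6012 87.5607] F [-0.3624 -0.6893 -4.3369]
```

View pics/w3.png

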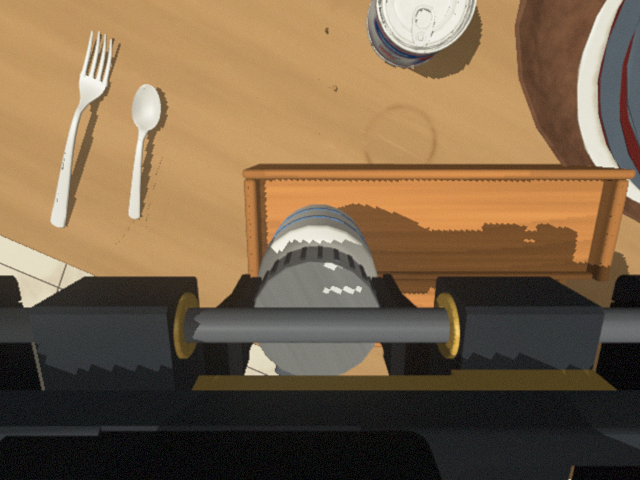

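The wrist view shows the upper step with its rail's top outer corners at about (245,167) and (633,172). T1 hangs over the left part, parallel to the rack. I'll check the rack pose from the rail.

```bash
python3 - <<'E'
from h import *
d=np.load('w3.npz');K,V=d['K'],d['V']
for z in(.074,.078):
    L=plane(K,V,(245,167),z);Rr=plane(K,V,(633,172),z);v=(L-Rr)[:2];th=np.arctan2(v[1],v[0])-np.pi/2
    c=(L+Rr)[:2]/2;print(z,L,Rr,'len',np.linalg.norm(v),'yaw',np.degrees(th),'origin if x=.096',c-.096*np.array([np.cos(th),np.sin(th)]))
E
```

```text
0.074 [0.5733 0.4346 0.074 ] [0.7053 0.1567 0.074 ] len 0.3076553274029958 yaw 25.413054529220368 origin if x=.096 [0.5526 0.2544]
0.078 [0.5739 0.434  0.078 ] [0.7041 0.1598 0.078 ] len 0.30351932760760436 yaw 25.413054529220343 origin if x=.096 [0.5523 0.2557]
```

In the tool's units: 0.0605 m / 0.75 = 0.0807, 0.06 m / 0.75 = 0.08.

```bash
python3 steer.py '{"rows": [[0,-0.0027,0.02,0,0,0,0],[0,-0.0027,0.0467,0,0,0,0],[0,-0.0027,0.0667,0,0,0,0],[0,-0.0027,0.0747,0,0,0,0],[0,-0.0027,0.0787,0,0,0,0],[0,-0.0027,0.08,0,0,0,0],[0,-0.0027,0.0807,0,0,0,0],[0,-0.0027,0.0807,0,0,0,0]]}'
```

```text
time_s: 9.95
position: [0.5518, 0.3661, 0.1499]
tcp_rot: [[0.897, 0.441, 0.002], [0.441, -0.897, 0.0], [0.002, 0.0, -1.0]]
force: [-0.4, -0.7, -1.2]
opening: 0.591
grasp_force: 30.0
```

In the tool's units: -0.09 m / 0.75 = -0.12, -0.055 m / 0.75 = -0.0733.

```bash
python3 steer.py '{"rows": [[0,0,0.0013,0,0,0,0],[0,0,0.0013,0,0,0,0],[0,0,0.0013,0,0,0,0.85],[0,0,0.0013,0,0,0,0.85],[0,0,0.0013,0,0,0,0.85],[0,0,-0.0267,0,0,0,0.85],[0,0,-0.0733,0,0,0,0.85],[0,0,-0.12,0,0,0,0.85],[0,0,-0.12,0,0,0,0.85]]}' && python3 steer.py '{"rows": [[-0.0267,0.0653,0,0,0,-0.0222,1],[-0.0533,0.1293,0,0,0,-0.0444,1],[-0.08,0.1947,0,0,0,-0.0667,1],[-0.1067,0.26,0,0,0,-0.0889,1],[-0.1333,0.324,0,0,0,-0.1111,1],[-0.16,0.3893,0,0,0,-0.1333,1],[-0.1867,0.4533,0,0,0,-0.1556,1],[-0.2133,0.5187,0,0,0,-0.1778,1],[-0.24,0.58,0,0,0,-0.2,1],[-0.26,0.6267,0,0,0,-0.2222,1],[-0.2687,0.6491,0,0,0,-0.2444,1],[-0.2687,0.6491,0,0,0,-0.2639,1],[-0.2687,0.6491,0,0,0,-0.2639,1],[-0.2687,0.6491,0,0,0,-0.2639,1]]}'
python3 - <<'E'
from h import *
i,K,V,_=cam('top');w,Kw,Vw,s=cam('wrist')
for n,p,z,r in[('T2',(.586,-.16),.117,.026),('S',(.486,-.086),.075,.028),('T3',(.574,-.425),.117,.026),('T1 placed',(.552,.365),.177,.026)]:
    print(n,circ(i,K,V,(*p,z),z,r,win=20),circ(w,Kw,Vw,(*p,z),z,r,k=2) if n in('T2','S') else '')
to(.586,-.16,.088)
E
```

```text
time_s: 10.85
position: [0.5546, 0.3679, 0.2453]
tcp_rot: [[0.897, 0.441, 0.011], [0.441, -0.897, 0.006], [0.013, 0.0, -1.0]]
force: [0.4, 0.3, 0.8]
opening: 0.85
grasp_force: 0.0
time_s: 12.25
position: [0.5846, -0.1591, 0.2384]
tcp_rot: [[-0.515, 0.857, -0.001], [0.857, 0.515, 0.001], [0.001, -0.0, -1.0]]
force: [0.4, 0.5, 0.1]
opening: 1.003
grasp_force: 0.0
T2 [(array([ 0.6144, -0.1337,  0.117 ]), array([336.6, 229.8,   9.9]))] [(array([ 0.587 , -0.1608,  0.117 ]), array([317.8, 237.5,  32. ])), (array([ 0.5822, -0.153 ,  0.117 ]), array([317.8, 226.2,  33.6])), (array([ 0.5819, -0.1791,  0.117 ]), array([300.5, 253.2,  29.3]))]
S None [(array([ 0.4865, -0.0839,  0.075 ]), array([261.5,  85.8,  35.9])), (array([ 0.4941, -0.0874,  0.075 ]), array([267.5,  94.8,  34.2])), (array([ 0.4991, -0.1092,  0.075 ]), array([260. , 121.8,  37.5]))]
T3 [(array([ 0.5736, -0.4213,  0.117 ]), array([453.3, 248.8,  11.5])), (array([ 0.5686, -0.4081,  0.117 ]), array([448.1, 250.7,  10.7]))] 
T1 placed [(array([0.5523, 0.3648, 0.177 ]), array([117.7, 246.3,  11.6])), (array([0.55  , 0.3537, 0.177 ]), array([122.6, 247.4,  10.8])), (array([0.4977, 0.3386, 0.177 ]), array([127.1, 270.7,  11.5]))] 
delta tool [-0.002   0.0003  0.1508] now [ 0.5848 -0.1585  0.2388] yang 31.2 q1,q6 [-25.7281 -56.8882] F [-0.2911 -0.0489 -0.1853]
```

Careful with the scale: shifts go in shares of 0.75 m and turns go in shares of 360 degrees. That gives: 0.1515 m / 0.75 = 0.202, 0.151 m / 0.75 = 0.2013.

```bash
python3 steer.py '{"rows": [[-0.0013,0,0.0533,0,0,0,1],[-0.0027,0,0.1067,0,0,0,1],[-0.0027,0,0.1533,0,0,0,1],[-0.0027,0,0.1827,0,0,0,1],[-0.0027,0,0.196,0,0,0,1],[-0.0027,0,0.2013,0,0,0,1],[-0.0027,0,0.2013,0,0,0,0],[-0.0027,0,0.2013,0,0,0,0],[-0.0027,0,0.2013,0,0,0,0],[-0.0027,0,0.2013,0,0,0,0],[-0.0027,0,0.2013,0,0,0,0],[-0.0027,0,0.202,0,0,0,0]]}'
python3 steer.py '{"rows": [[0,0,0.0013,0,0,0,0],[0,0,0.0013,0,0,0.0222,0],[0,0,0.0013,0,0,0.0444,0],[0,0,0.0013,0,0,0.0667,0],[0,0,0.0013,0,0,0.0889,0],[0,0,0.0013,0,0,0.1111,0],[0,0,0.0013,0,0,0.1333,0],[0,0,0.002,0,0,0.1556,0],[0,0,0.0027,0,0,0.1778,0],[0,0,0.0027,0,0,0.2,0],[0,0,0.0027,0,0,0.2222,0],[0,0,0.0027,0,0,0.2444,0],[0,0,0.0027,0,0,0.2639,0],[0,0,0.0027,0,0,0.2639,0]]}'
```

```text
time_s: 13.55
position: [0.5869, -0.1617, 0.0884]
tcp_rot: [[-0.517, 0.856, 0.002], [0.856, 0.517, -0.001], [-0.002, 0.002, -1.0]]
force: [0.3, 0.9, 5.3]
opening: 0.587
grasp_force: 30.0
time_s: 14.95
position: [0.5863, -0.1618, 0.0882]
tcp_rot: [[0.898, 0.439, 0.001], [0.439, -0.898, -0.001], [0.001, 0.001, -1.0]]
force: [-3.9, 0.5, 14.2]
opening: 0.589
grasp_force: 29.9
```

In the tool's units: -0.002 m / 0.75 = -0.0027.

```bash
python3 steer.py '{"rows": [[0,0,-0.0027,0,0,0,0],[0,0,-0.0027,0,0,0,0],[0,0,-0.0027,0,0,0,0]]}' | grep -E 'pos|^forc'; python3 steer.py '{"rows": [[0,0,-0.0013,0,0,0,0],[0,0,-0.0013,0,0,0,0],[0,0,-0.0013,0,0,0,0]]}'| grep -E 'pos|^forc'; python3 steer.py '{"rows": [[0,0,-0.0013,0,0,0,0],[0,0,-0.0013,0,0,0,0],[0,0,-0.0013,0,0,0,0]]}'| grep -E 'pos|^forc'; python3 steer.py '{"rows": [[0,0,-0.0013,0,0,0,0],[0,0,-0.0013,0,0,0,0],[0,0,-0.0013,0,0,0,0]]}'| grep -E 'pos|^forc'; python3 steer.py '{"rows": [[0,0,-0.0053,0,0,0,0],[0,0,-0.008,0,0,0,0],[0,0,-0.008,0,0,0,0]]}'| grep -E 'pos|^forc'; python3 -c "
from h import *
to(.591,.284,.21)"
```

```text
position: [0.5862, -0.1617, 0.0883]
force: [-2.3, -0.3, 7.9]
position: [0.586, -0.1615, 0.0884]
force: [0.3, 0.3, 2.8]
position: [0.5858, -0.1614, 0.089]
force: [0.0, 0.3, -1.8]
position: [0.5859, -0.1615, 0.0903]
force: [-0.6, -0.0, -2.8]
position: [0.5865, -0.1617, 0.0971]
force: [-0.2, -0.4, -1.8]
delta tool [ 0.2007 -0.3979 -0.1131] now [ 0.5865 -0.1617  0.0971] yang -63.8 q1,q6 [-25.926   37.9052] F [-0.1622 -0.4454 -1.7968]
```

```bash
python3 steer.py '{"rows": [[0,0,-0.0267,0,0,0,0],[0,0,-0.0667,0,0,0,0],[0,0,-0.1133,0,0,0,0],[0.0133,-0.0267,-0.14,0,0,0,0],[0.0333,-0.0667,-0.1507,0,0,0,0],[0.06,-0.12,-0.1507,0,0,0,0],[0.0867,-0.1733,-0.1507,0,0,0,0],[0.1133,-0.2267,-0.1507,0,0,0,0],[0.14,-0.28,-0.1507,0,0,0,0],[0.1667,-0.3333,-0.1507,0,0,0,0],[0.1933,-0.3867,-0.1507,0,0,0,0],[0.22,-0.44,-0.1507,0,0,0,0],[0.2427,-0.4827,-0.1507,0,0,0,0],[0.2587,-0.5147,-0.1507,0,0,0,0],[0.2667,-0.5307,-0.1507,0,0,0,0],[0.2667,-0.5307,-0.1507,0,0,0,0],[0.2667,-0.5307,-0.1507,0,0,0,0]]}'; python3 -c "
from h import *
to(.591,.284,.149)"
```

```text
time_s: 18.15
position: [0.5899, 0.2828, 0.2093]
tcp_rot: [[0.898, 0.441, -0.001], [0.441, -0.898, -0.001], [-0.001, 0.001, -1.0]]
force: [-0.3, -0.4, -3.0]
opening: 0.59
grasp_force: 30.0
delta tool [ 0.0017 -0.0007  0.0603] now [0.5899 0.2828 0.2093] yang -63.8 q1,q6 [15.8742 79.7365] F [-0.2806 -0.4395 -2.9758]
```

In the tool's units: 0.0615 m / 0.75 = 0.082, 0.05 m / 0.75 = 0.0667.

```bash
python3 steer.py '{"rows": [[0.0027,0,0.02,0,0,0,0],[0.0027,0,0.0467,0,0,0,0],[0.0027,0,0.0667,0,0,0,0],[0.0027,0,0.0747,0,0,0,0],[0.0027,0,0.0787,0,0,0,0],[0.0027,0,0.0813,0,0,0,0],[0.0027,0,0.082,0,0,0,0],[0.0027,0,0.082,0,0,0,0]]}' | grep -E 'pos|^for';  python3 steer.py '{"rows": [[0,0,0,0,0,0,0.82],[0,0,0,0,0,0,0.82],[0,0,0,0,0,0,0.82],[0,0,0,0,0,0,0.82],[0,0,-0.0267,0,0,0,0.82],[0,0,-0.0733,0,0,0,0.82],[0,0,-0.12,0,0,0,0.82],[0,0,-0.12,0,0,0,0.82]]}' | grep -E 'pos|open' && python3 steer.py '{"rows": [[-0.0213,0.0413,0,0,0,-0.0139,1],[-0.048,0.0933,0,0,0,-0.0333,1],[-0.076,0.1467,0,0,0,-0.0528,1],[-0.104,0.2,0,0,0,-0.0722,1],[-0.1333,0.256,0,0,0,-0.0917,1],[-0.1627,0.312,0,0,0,-0.1111,1],[-0.192,0.368,0,0,0,-0.1306,1],[-0.2213,0.424,0,0,0,-0.15,1],[-0.2507,0.48,0,0,0,-0.1694,1],[-0.28,0.536,0,0,0,-0.1889,1],[-0.3093,0.592,0,0,0,-0.2083,1],[-0.3387,0.648,0,0,0,-0.2278,1],[-0.368,0.704,0,0,0,-0.2444,1],[-0.3973,0.76,0,0,0,-0.2556,1],[-0.42,0.8053,0,0,0,-0.2639,1],[-0.4373,0.8387,0,0,0,-0.2639,1],[-0.4373,0.8387,0,0,0,-0.2639,1],[-0.4373,0.8387,0,0,0,-0.2639,1]]}'
python3 - <<'E'
from h import *
i,K,V,_=cam('top');w,Kw,Vw,s=cam('wrist')
for n,p,z,r in[('T2 placed',(.591,.284),.177,.026),('T1 placed',(.552,.365),.177,.026),('S',(.486,-.086),.075,.028)]:
    print(n,circ(i,K,V,(*p,z),z,r,win=20))
print(circ(w,Kw,Vw,(.574,-.425,.117),.117,.026,k=2))
to(.574,-.425,.088)
E
```

```text
position: [0.5923, 0.2847, 0.149]
force: [-0.6, -1.2, -0.6]
position: [0.5955, 0.2861, 0.2443]
opening: 0.819
time_s: 21.55
position: [0.5743, -0.4244, 0.2369]
tcp_rot: [[-0.516, 0.856, -0.001], [0.856, 0.516, 0.002], [0.002, 0.0, -1.0]]
force: [-0.6, 0.3, -0.1]
opening: 1.004
grasp_force: 0.0
T2 placed [(array([0.5911, 0.2824, 0.177 ]), array([156.1, 230.3,  11.1])), (array([0.5836, 0.27  , 0.177 ]), array([161.3, 233.7,  12.5]))]
T1 placed [(array([0.5524, 0.3623, 0.177 ]), array([118.8, 246.3,  10.9])), (array([0.5424, 0.3471, 0.177 ]), array([125.2, 250.8,  12.1]))]
S [(array([ 0.514 , -0.1227,  0.075 ]), array([330.6, 272.3,  11.4]))]
[(array([ 0.5751, -0.4236,  0.117 ]), array([317. , 235. ,  32.8])), (array([ 0.5707, -0.4164,  0.117 ]), array([317. , 224.5,  32.7])), (array([ 0.5715, -0.4315,  0.117 ]), array([308. , 241. ,  31.1])), (array([ 0.5513, -0.462 ,  0.117 ]), array([266.8, 259.8,  35.2]))]
delta tool [-0.0017 -0.0018  0.1495] now [ 0.5748 -0.4228  0.2375] yang 31.2 q1,q6 [-45.3004 -76.5266] F [0.5745 0.4921 0.0188]
```

In the tool's units: 0.149 m / 0.75 = 0.1987, 0.146 m / 0.75 = 0.1947.

```bash
python3 steer.py '{"rows": [[0,0,0.0533,0,0,0,1],[0,0,0.1067,0,0,0,1],[0,0,0.1533,0,0,0,1],[0,0,0.18,0,0,0,1],[0,0,0.1947,0,0,0,1],[0,0,0.1987,0,0,0,1],[0,0,0.1987,0,0,0,0],[0,0,0.1987,0,0,0,0],[0,0,0.1987,0,0,0,0],[0,0,0.1987,0,0,0,0],[0,0,0.1987,0,0,0,0],[0,0,0.1987,0,0,0,0]]}'
python3 steer.py '{"rows": [[0,0,0.0013,0,0,0,0],[0,0,0.002,0,0,0.0222,0],[0,0,0.002,0,0,0.0444,0],[0,0,0.002,0,0,0.0667,0],[0,0,0.002,0,0,0.0889,0],[0,0,0.002,0,0,0.1111,0],[0,0,0.0027,0,0,0.1333,0],[0,0,0.0027,0,0,0.1556,0],[0,0,0.0027,0,0,0.1778,0],[0,0,0.0033,0,0,0.2,0],[0,0,0.0033,0,0,0.2222,0],[0,0,0.0033,0,0,0.2444,0],[0,0,0.0033,0,0,0.2639,0],[0,0,0.0033,0,0,0.2639,0]]}'
```

```text
time_s: 22.85
position: [0.5753, -0.4245, 0.0897]
tcp_rot: [[-0.517, 0.856, 0.001], [0.856, 0.517, -0.0], [-0.001, 0.001, -1.0]]
force: [0.0, 0.3, 0.9]
opening: 0.592
grasp_force: 30.0
time_s: 24.25
position: [0.5749, -0.4258, 0.0894]
tcp_rot: [[0.898, 0.439, 0.001], [0.439, -0.898, -0.003], [-0.001, 0.003, -1.0]]
force: [-1.9, 0.5, 10.9]
opening: 0.593
grasp_force: 30.0
```

In the tool's units: -0.0015 m / 0.75 = -0.002.

```bash
python3 steer.py '{"rows": [[0,0,-0.002,0,0,0,0],[0,0,-0.002,0,0,0,0],[0,0,-0.002,0,0,0,0]]}' | grep -E 'pos|^forc'; python3 steer.py '{"rows": [[0,0,-0.0013,0,0,0,0],[0,0,-0.0013,0,0,0,0],[0,0,-0.0013,0,0,0,0]]}'| grep -E 'pos|^forc'; python3 steer.py '{"rows": [[0,0,-0.0013,0,0,0,0],[0,0,-0.0013,0,0,0,0],[0,0,-0.0013,0,0,0,0]]}'| grep -E 'pos|^forc'; python3 steer.py '{"rows": [[0,0,-0.0013,0,0,0,0],[0,0,-0.0013,0,0,0,0],[0,0,-0.0013,0,0,0,0]]}'| grep -E 'pos|^forc'; python3 steer.py '{"rows": [[0,0,-0.0053,0,0,0,0],[0,0,-0.008,0,0,0,0],[0,0,-0.008,0,0,0,0]]}'| grep -E 'pos|^forc'; python3 - <<'E'
from h import *
i,K,V,_=cam('top');w,Kw,Vw,s=cam('scene')
cv2.imwrite('pics/now.png',np.hstack([cv2.resize(i[180:330,80:480],(800,300)),])[:,:,::-1])
to(.630,.203,.22)
E
```

```text
position: [0.575, -0.4255, 0.0895]
force: [-2.1, -0.9, 7.4]
position: [0.5751, -0.4252, 0.0896]
force: [-0.7, -2.2, 5.3]
position: [0.5749, -0.4246, 0.0897]
force: [0.9, -2.4, 1.4]
position: [0.5745, -0.4235, 0.0902]
force: [0.8, -0.8, -2.3]
position: [0.5749, -0.4242, 0.0972]
force: [-0.3, -0.3, -1.8]
delta tool [ 0.3261 -0.5386 -0.1228] now [ 0.5748 -0.4242  0.097 ] yang -63.8 q1,q6 [-45.3696  18.4606] F [-0.1631  0.4859 -2.6018]
```

View pics/now.png

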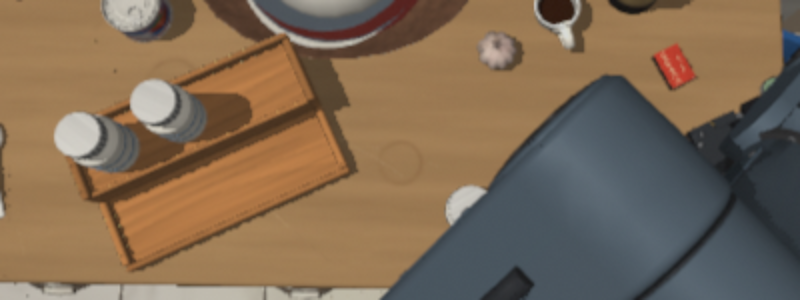

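The picture shows T1 and T2 on the upper step at about (80,140) and (160,103) in the crop. The squat jar is still in place at about (465,205), partly hidden by the arm. T3 is tight, so I'll carry it over.

In the tool's units: -0.5385 m / 0.75 = -0.718, -0.525 m / 0.75 = -0.7.

```bash
python3 steer.py '{"rows": [[0,0,-0.0267,0,0,0,0],[0,0,-0.0667,0,0,0,0],[0,0,-0.1133,0,0,0,0],[0.0133,-0.0213,-0.1467,0,0,0,0],[0.0347,-0.0573,-0.164,0,0,0,0],[0.064,-0.1067,-0.164,0,0,0,0],[0.096,-0.1587,-0.164,0,0,0,0],[0.128,-0.212,-0.164,0,0,0,0],[0.16,-0.264,-0.164,0,0,0,0],[0.192,-0.3173,-0.164,0,0,0,0],[0.224,-0.3693,-0.164,0,0,0,0],[0.256,-0.4227,-0.164,0,0,0,0],[0.288,-0.476,-0.164,0,0,0,0],[0.32,-0.528,-0.164,0,0,0,0],[0.352,-0.5813,-0.164,0,0,0,0],[0.3813,-0.6293,-0.164,0,0,0,0],[0.4053,-0.6693,-0.164,0,0,0,0],[0.424,-0.7,-0.164,0,0,0,0],[0.4347,-0.718,-0.164,0,0,0,0],[0.4347,-0.718,-0.164,0,0,0,0]]}'; python3 -c "
from h import *
to(.63,.203,.1495)"
```

```text
time_s: 27.85
position: [0.6296, 0.2046, 0.2199]
tcp_rot: [[0.896, 0.443, -0.0], [0.443, -0.896, 0.0], [0.0, -0.0, -1.0]]
force: [-0.1, -0.2, -2.2]
opening: 0.589
grasp_force: 30.0
delta tool [-0.0004  0.0016  0.0704] now [0.6296 0.2046 0.2199] yang -63.7 q1,q6 [ 8.3377 72.0049] F [-0.1348 -0.2244 -2.1506]
```

In the tool's units: 0.0712 m / 0.75 = 0.0949, 0.0705 m / 0.75 = 0.094.

```bash
python3 steer.py '{"rows": [[0,0.002,0.02,0,0,0,0],[0,0.002,0.0533,0,0,0,0],[0,0.002,0.0773,0,0,0,0],[0,0.002,0.0867,0,0,0,0],[0,0.002,0.0913,0,0,0,0],[0,0.002,0.094,0,0,0,0],[0,0.002,0.0949,0,0,0,0],[0,0.002,0.0949,0,0,0,0]]}' | grep -E 'pos|^for';  python3 steer.py '{"rows": [[0,0,0,0,0,0,0.82],[0,0,0,0,0,0,0.82],[0,0,0,0,0,0,0.82],[0,0,0,0,0,0,0.82],[0,0,-0.0267,0,0,0,0.82],[0,0,-0.0733,0,0,0,0.82],[0,0,-0.12,0,0,0,0.82],[0,0,-0.12,0,0,0,0.82]]}' | grep -E 'pos|open' && python3 steer.py '{"rows": [[-0.0267,0.0213,0,0,0,-0.0222,1],[-0.0667,0.0507,0,0,0,-0.0444,1],[-0.1067,0.0813,0,0,0,-0.0667,1],[-0.1467,0.112,0,0,0,-0.0889,1],[-0.1867,0.1427,0,0,0,-0.1111,1],[-0.2267,0.1733,0,0,0,-0.1333,1],[-0.2667,0.204,0,0,0,-0.1556,1],[-0.3067,0.2333,0,0,0,-0.1778,1],[-0.3333,0.2533,0.0133,0,0,-0.2,1],[-0.3427,0.26,0.0267,0,0,-0.2222,1],[-0.3427,0.26,0.0267,0,0,-0.2444,1],[-0.3427,0.26,0.0267,0,0,-0.2639,1],[-0.3427,0.26,0.0267,0,0,-0.2639,1],[-0.3427,0.26,0.0267,0,0,-0.2639,1]]}'
python3 - <<'E'
from h import *
i,K,V,_=cam('top');w,Kw,Vw,s=cam('wrist')
for n,p,z,r in[('T3 placed',(.63,.203),.177,.026),('T2 placed',(.591,.284),.177,.026),('T1 placed',(.552,.365),.177,.026)]:
    print(n,circ(i,K,V,(*p,z),z,r,win=20))
print(circ(w,Kw,Vw,(.486,-.086,.075),.075,.028,k=2))
to(.486,-.085,.045)
E
```

```text
position: [0.6315, 0.2009, 0.1502]
force: [-0.3, -0.3, -0.1]
position: [0.6343, 0.2022, 0.2451]
opening: 0.823
time_s: 30.85
position: [0.4859, -0.0869, 0.2186]
tcp_rot: [[-0.515, 0.857, -0.0], [0.857, 0.515, 0.0], [0.0, -0.0, -1.0]]
force: [-0.6, -0.1, -0.3]
opening: 1.001
grasp_force: 0.0
T3 placed [(array([0.6292, 0.1983, 0.177 ]), array([194.4, 214.9,  11. ])), (array([0.6179, 0.1907, 0.177 ]), array([197.4, 219.8,  11.4])), (array([0.582 , 0.2264, 0.177 ]), array([180.6, 234.8,  11. ])), (array([0.6633, 0.2213, 0.177 ]), array([185.4, 200.3,  11.4]))]
T2 placed [(array([0.5911, 0.2841, 0.177 ]), array([155.3, 230.3,  10.8])), (array([0.5818, 0.2707, 0.177 ]), array([160.9, 234.4,  12.1]))]
T1 placed [(array([0.5507, 0.3621, 0.177 ]), array([118.8, 247.1,  11.3])), (array([0.5407, 0.3469, 0.177 ]), array([125.2, 251.6,  11.3]))]
[(array([ 0.4847, -0.083 ,  0.075 ]), array([317.8, 223. ,  33.2])), (array([ 0.4795, -0.0756,  0.075 ]), array([317. , 212.5,  29.8])), (array([ 0.4818, -0.0954,  0.075 ]), array([307.2, 233.5,  34.8])), (array([ 0.4583, -0.1362,  0.075 ]), array([260. , 259. ,  34.9]))]
delta tool [0.0015 0.001  0.1738] now [ 0.486  -0.0868  0.2188] yang 31.1 q1,q6 [-23.1266 -54.213 ] F [-0.2161  0.3798  0.2252]
```

In the tool's units: 0.172 m / 0.75 = 0.2293, 0.002 m / 0.75 = 0.0027.

```bash
python3 steer.py '{"rows": [[0.0027,0,0.0533,0,0,0,1],[0.0027,0,0.1067,0,0,0,1],[0.0027,0,0.16,0,0,0,1],[0.0027,0,0.2,0,0,0,1],[0.0027,0,0.2213,0,0,0,1],[0.0027,0,0.2293,0,0,0,1],[0.0027,0,0.2293,0,0,0,1],[0.0027,0,0.2293,0,0,0,0],[0.0027,0,0.2293,0,0,0,0],[0.0027,0,0.2293,0,0,0,0],[0.0027,0,0.2293,0,0,0,0],[0.0027,0,0.2293,0,0,0,0],[0.0027,0,0.2293,0,0,0,0]]}'
python3 steer.py '{"rows": [[0,0,0.0013,0,0,0,0],[0,0,0.002,0,0,0.0222,0],[0,0,0.002,0,0,0.0444,0],[0,0,0.002,0,0,0.0667,0],[0,0,0.002,0,0,0.0889,0],[0,0,0.002,0,0,0.1111,0],[0,0,0.0027,0,0,0.1333,0],[0,0,0.0027,0,0,0.1556,0],[0,0,0.0027,0,0,0.1778,0],[0,0,0.0033,0,0,0.2,0],[0,0,0.0033,0,0,0.2222,0],[0,0,0.0033,0,0,0.2444,0],[0,0,0.0033,0,0,0.2639,0],[0,0,0.0033,0,0,0.2639,0]]}'
```

```text
time_s: 32.25
position: [0.4857, -0.0855, 0.0474]
tcp_rot: [[-0.517, 0.856, 0.002], [0.856, 0.517, -0.0], [-0.001, 0.001, -1.0]]
force: [1.8, 1.4, 4.2]
opening: 0.639
grasp_force: 30.0
time_s: 33.65
position: [0.487, -0.0864, 0.0471]
tcp_rot: [[0.898, 0.44, 0.005], [0.44, -0.898, -0.003], [0.004, 0.005, -1.0]]
force: [-0.8, -0.3, 22.5]
opening: 0.638
grasp_force: 30.0
```

In the tool's units: -0.003 m / 0.75 = -0.004.

```bash
python3 steer.py '{"rows": [[0,0,-0.004,0,0,0,0],[0,0,-0.004,0,0,0,0],[0,0,-0.004,0,0,0,0]]}' | grep -E 'pos|^forc'; python3 steer.py '{"rows": [[0,0,-0.0013,0,0,0,0],[0,0,-0.0013,0,0,0,0],[0,0,-0.0013,0,0,0,0]]}'| grep -E 'pos|^forc'; python3 steer.py '{"rows": [[0,0,-0.0013,0,0,0,0],[0,0,-0.0013,0,0,0,0],[0,0,-0.0013,0,0,0,0]]}'| grep -E 'pos|^forc'; python3 steer.py '{"rows": [[0,0,-0.0013,0,0,0,0],[0,0,-0.0013,0,0,0,0],[0,0,-0.0013,0,0,0,0]]}'| grep -E 'pos|^forc'; python3 steer.py '{"rows": [[0,0,-0.0053,0,0,0,0],[0,0,-0.008,0,0,0,0],[0,0,-0.008,0,0,0,0]]}'| grep -E 'pos|^forc'; python3 - <<'E'
from h import *
to(.5135,.2355,.14)
E
```

```text
position: [0.4853, -0.0855, 0.0473]
force: [0.4, -1.1, 3.8]
position: [0.4847, -0.0852, 0.0479]
force: [0.8, -0.6, -1.1]
position: [0.4843, -0.085, 0.0491]
force: [0.3, 0.0, -2.0]
position: [0.4849, -0.0853, 0.0504]
force: [-0.6, -1.4, -1.7]
position: [0.4852, -0.0854, 0.0568]
force: [0.8, -0.5, -3.4]
delta tool [ 0.167  -0.2755 -0.0833] now [ 0.4852 -0.0854  0.0568] yang -63.8 q1,q6 [-23.0056  40.8264] F [ 0.8015 -0.5232 -3.3723]
```

The force readings are noisy, so I'll set the jar down and redo the tug with averages.

In the tool's units: 0.0088 m / 0.75 = 0.0117, 0.008 m / 0.75 = 0.0107.

```bash
a() { grep ^force; }; python3 steer.py '{"rows": [[0,0,0.0107,0,0,0,0],[0,0,0.0117,0,0,0,0],[0,0,0.0117,0,0,0,0],[0,0,0.0117,0,0,0,0]]}' | grep -E 'pos|^for'; for k in 1 2 3 4 5 6; do python3 steer.py '{"rows": [[0,0,0,0,0,0,0]]}' | a; done; echo up; python3 steer.py '{"rows": [[0,0,-0.0013,0,0,0,0],[0,0,-0.0013,0,0,0,0]]}'|grep -E 'pos|^for'; for k in 1 2 3 4 5 6; do python3 steer.py '{"rows": [[0,0,0,0,0,0,0]]}' | a; done
```

```text
position: [0.4855, -0.0856, 0.0476]
force: [0.8, -0.6, -0.6]
force: [0.9, 0.1, -1.0]
force: [1.6, -0.2, -0.5]
force: [1.7, -0.1, -1.2]
force: [0.8, 0.3, -0.4]
force: [1.5, -0.5, 0.1]
force: [1.8, -0.4, -0.6]
up
position: [0.4836, -0.0847, 0.0482]
force: [-0.8, -0.4, -2.9]
force: [-0.3, 0.4, -2.5]
force: [0.0, -1.0, -3.4]
force: [-0.1, 0.5, -2.1]
force: [-0.3, 0.3, -3.1]
force: [0.0, 0.0, -2.9]
force: [-0.3, 0.1, -2.5]
```

In the tool's units: -0.2755 m / 0.75 = -0.3673, 0.167 m / 0.75 = 0.2227, -146 degrees / 360 = -0.4056.

```bash
python3 steer.py '{"rows": [[0,0,-0.0267,0,0,0,0],[0,0,-0.0667,0,0,-0.0111,0],[0,0,-0.1067,0,0,-0.0278,0],[0.008,-0.0133,-0.1227,0,0,-0.05,0],[0.0213,-0.0347,-0.1227,0,0,-0.0722,0],[0.0373,-0.0613,-0.1227,0,0,-0.0944,0],[0.0533,-0.088,-0.1227,0,0,-0.1167,0],[0.0707,-0.116,-0.1227,0,0,-0.1389,0],[0.088,-0.1453,-0.1227,0,0,-0.1611,0],[0.1053,-0.1733,-0.1227,0,0,-0.1833,0],[0.1227,-0.2027,-0.1227,0,0,-0.2056,0],[0.14,-0.2307,-0.1227,0,0,-0.2278,0],[0.1573,-0.26,-0.1227,0,0,-0.25,0],[0.1733,-0.2853,-0.1227,0,0,-0.2722,0],[0.1893,-0.312,-0.1227,0,0,-0.2944,0],[0.2027,-0.3347,-0.1227,0,0,-0.3167,0],[0.2133,-0.352,-0.1227,0,0,-0.3389,0],[0.22,-0.3627,-0.1227,0,0,-0.3611,0],[0.2227,-0.3673,-0.1227,0,0,-0.3833,0],[0.2227,-0.3673,-0.1227,0,0,-0.4056,0]]}'; python3 steer.py '{"rows": [[0,0,0,0,0,-0.0222,0],[0,0,0,0,0,-0.0444,0],[0,0,0,0,0,-0.0667,0],[0,0,0,0,0,-0.0861,0],[0,0,0,0,0,-0.0944,0],[0,0,0,0,0,-0.0944,0],[0,0,0,0,0,-0.0944,0]]}'
python3 - <<'E'
from h import *
i,K,V,s=cam('wrist');cv2.imwrite('pics/w4.png',i[:,:,::-1])
to(.5135,.2355,.060)
E
```

```text
time_s: 38.95
position: [0.5127, 0.2363, 0.1403]
tcp_rot: [[-0.992, 0.129, -0.001], [0.129, 0.992, -0.0], [0.001, -0.0, -1.0]]
force: [0.4, 0.5, -3.2]
opening: 0.637
grasp_force: 30.0
time_s: 39.65
position: [0.513, 0.2355, 0.1404]
tcp_rot: [[-0.898, -0.44, -0.001], [-0.44, 0.898, -0.0], [0.001, 0.0, -1.0]]
force: [0.0, -0.7, -2.2]
opening: 0.634
grasp_force: 30.0
delta tool [-0.0004 -0.0002  0.0804] now [0.5131 0.2355 0.1404] yang 116.1 q1,q6 [  13.3193 -102.7891] F [-0.6078  0.0724 -2.0655]
```

View pics/w4.png

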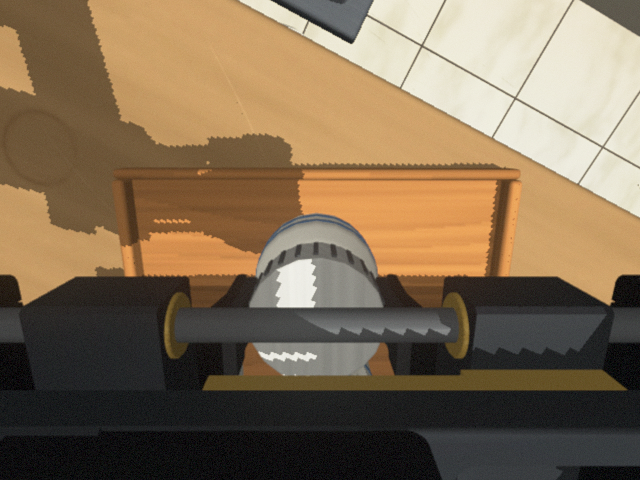

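The squat jar hangs over the middle of the lower step, whose front lip runs from (114,172) to (520,172), parallel and clear. I'll lower it.

In the tool's units: 0.082 m / 0.75 = 0.1093, 0.081 m / 0.75 = 0.108.

```bash
python3 steer.py '{"rows": [[0,0,0.02,0,0,0,0],[0,0,0.0533,0,0,0,0],[0,0,0.08,0,0,0,0],[0,0,0.0933,0,0,0,0],[0,0,0.1013,0,0,0,0],[0,0,0.1053,0,0,0,0],[0,0,0.108,0,0,0,0],[0,0,0.1093,0,0,0,0],[0,0,0.1093,0,0,0,0]]}'
```

```text
time_s: 40.6
position: [0.5139, 0.2358, 0.0595]
tcp_rot: [[-0.897, -0.441, 0.002], [-0.441, 0.897, 0.0], [-0.002, -0.0, -1.0]]
force: [-0.4, 0.2, -1.4]
opening: 0.634
grasp_force: 30.0
```

In the tool's units: -0.14 m / 0.75 = -0.1867, -0.1 m / 0.75 = -0.1333.

```bash
python3 steer.py '{"rows": [[0,0,0.0013,0,0,0,0],[0,0,0.0013,0,0,0,0],[0,0,0.0013,0,0,0,0.9],[0,0,0.0013,0,0,0,0.9],[0,0,0.0013,0,0,0,0.9],[0,0,0.0013,0,0,0,0.9],[0,0,-0.0267,0,0,0,0.9],[0,0,-0.0733,0,0,0,0.9],[0,0,-0.1333,0,0,0,0.9],[0,0,-0.1867,0,0,0,1],[0,0,-0.1867,0,0,0,1]]}' && python3 steer.py '{"rows": [[0.04,0,0,0,0,0,1],[0.0933,-0.0267,0,0,0,0,1],[0.0933,-0.08,0,0,0,0,1],[0.0933,-0.1333,0,0,0,0,1],[0.0933,-0.2,0,0,0,0,1],[0.0933,-0.2667,0,0,0,0,1],[0.0933,-0.3333,0,0,0,0,1],[0.0933,-0.4,0,0,0,0,1],[0.0933,-0.4667,0,0,0,0,1],[0.0933,-0.4667,0,0,0,0,1]]}'
python3 - <<'E'
from h import *
i,K,V,_=cam('top');j,K2,V2,_=cam('scene')
a=cv2.resize(i[180:330,80:480],(800,300));b=cv2.resize(j[130:290,140:460],(600,300))
cv2.imwrite('pics/end.png',np.vstack([a,np.pad(b,((0,0),(100,100),(0,0)))])[:,:,::-1])
th=np.radians(25.8);R=np.array([[np.cos(th),-np.sin(th)],[np.sin(th),np.cos(th)]])
for n,p,z,r in[('T3',(.63,.203),.177,.026),('T2',(.591,.284),.177,.026),('T1',(.552,.365),.177,.026),('S',(.5135,.2355),.087,.028)]:
    for q in circ(i,K,V,(*p,z),z,r,win=20)[:1]:print(n,q,'rack',R.T@(q[0][:2]-[.553,.2545]))
E
```

```text
time_s: 41.7
position: [0.5173, 0.2367, 0.2043]
tcp_rot: [[-0.897, -0.441, 0.012], [-0.441, 0.897, 0.003], [-0.012, -0.003, -1.0]]
force: [0.6, 1.1, 0.2]
opening: 0.977
grasp_force: 0.0
time_s: 42.7
position: [0.608, -0.1161, 0.1976]
tcp_rot: [[-0.9, -0.436, 0.004], [-0.436, 0.9, -0.004], [-0.002, -0.005, -1.0]]
force: [-0.5, 0.8, 0.0]
opening: 1.0
grasp_force: 0.0
T3 (array([0.6257, 0.1972, 0.177 ]), array([194.8, 216.4,  12.3])) rack [ 0.0405 -0.0832]
T2 (array([0.5911, 0.2824, 0.177 ]), array([156.1, 230.3,  11.1])) rack [0.0464 0.0085]
T1 (array([0.5524, 0.3623, 0.177 ]), array([118.8, 246.3,  10.9])) rack [0.0464 0.0973]
S (array([0.5119, 0.236 , 0.087 ]), array([184.7, 269.7,  11.2])) rack [-0.0451  0.0012]
```

View pics/end.png

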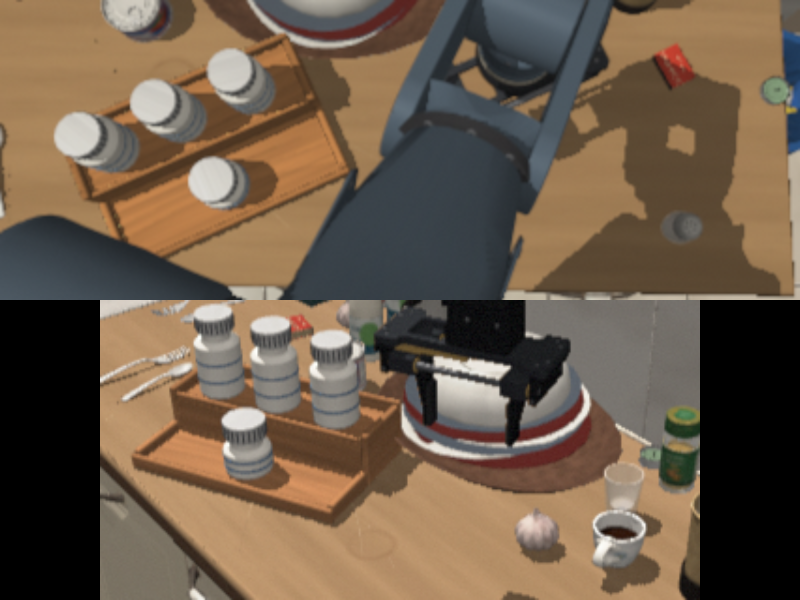

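All four jars are on the rack at their measured places, upright (crop caps at about (80,140), (160,105), (240,75) and the squat at (218,182)). The garlic and shaker are where they were, and the gripper is clear. Handing in.

```bash
python3 -c "
from rig import bot, eyes, workorder
print(workorder.hand_in())"
```

```text
the job is handed in; nothing more can be done
None
```

I turned every cap clockwise to its stop, put all four jars on the rack (three tall on the upper step, one squat on the lower) and left the salt shaker and garlic untouched; the job is handed in after about 43 s on the robot clock, with no verdict returned.

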